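# Unlock and draw the collar out of a deep pocket with sprung tongs

## Task

The round brass lock collar is still on its post at the bottom of one of the two deep pockets in the timber rail, caught under the post's cross pin. Take the sprung steel tongs from the tool block, squeeze them shut on the collar, turn it (a quarter turn at most, one way or the other) until a light pull lifts its slots past the cross pin, draw it out, slip it over the bare upright bolt until it lies flat on the board, and stand the tongs back in their slot. Feel your way: no hard pulling, pressing or crushing, no fingers on the collar; leave the nut, the try square and the chisel alone.

Things in the scene. Friction and masses are not known exactly. Their poses are not given: they have to be found in the camera images.
- tongs: U-shaped sprung steel tongs, 141 mm tall, 75 g, standing tips down in the tool block's slot, bow on top. Origin midway between the two tips, level with their lower ends; +z up to the bow, y is the line along which the blades close. Two blades 10 mm wide (x), 2.5 mm thick, 30 mm apart inside at rest (35 mm outside). They spring open again when the plates are let go.
- tongs_grip (a point): where to hold the tongs: midway between the ribbed finger plates on the blades' outer faces, 97 mm above the tips, 44 mm below the top of the bow. Plates 15 mm wide, 85 to 109 mm above the tips, at rest 39 mm over both. They push back with about 8 N each at once, 10 N when the tips meet the collar; about 0.3 of any further squeeze reaches the tips
- tongs_tips (a point): midway between the tips, fixed to the bow. The blades turn at the bow's corners, 138 mm above the tips, so the tips move 3.4 times as far as the plates: plates at 37.5 mm leave about 24 mm between the tips (29 mm over them), at about 36 mm they have the 22 mm collar between them, at about 32 mm they are shut. The tip pads are 9 mm wide (x)
- tool_block: dark wooden block, 70 mm wide (y), 75 mm high, screwed down; origin on its underside below the centre of the tongs' slot. The slot is open at the top, 46 mm (y) by 20 mm (x), its floor 15 mm above the bench; the block reaches 30 mm to the -x side of the slot and 160 mm to the +x side, where two chisels stand in it (108 to 138 mm from the slot, 187 mm high)
- rail: timber rail, 70 mm wide, 80 mm high, lying along x (448 mm long with its stub tenon), fixed; origin on its underside midway between its two pockets, +x along the rail away from the robot. Each pocket is open at the top, 34 mm across the rail (y) by 46 mm along it (x), about 60 mm deep
- pocket_near (a point): centre of the mouth of the pocket nearer the robot, level with the rail's top
- pocket_far (a point): centre of the mouth of the pocket farther from the robot, level with the rail's top
- collar: round brass lock collar, a ring of 22 mm outside, 10.6 mm bore, 7 mm high, 15 g, lying flat on a pocket's floor around the post. Two opposite slots, 4 mm wide at the bore and 18 mm across both, run through it along its x. Origin at the centre of its underside. Tip forces of 3 to 12 N each hold it well; more than 15 N each would mark the brass
- post: steel post, 8.4 mm across, 14.5 mm high, on one pocket's floor, within 1.5 mm of the pocket's middle across the rail, up to 5 mm off it along the rail; fixed. A cross pin, 2.5 mm thick, 16 mm long, goes through it 1 mm above the collar; its direction is not measured. The collar passes when its slots are within about 0.15 rad of the pin. Origin on the axis at the floor
- nut: square steel nut, 17 mm wide, 8 mm high, at the bottom of the other pocket; to be left there. Origin at the centre of its underside
- bolt_board: plywood board with two upright bolts, 75 by 130 mm, 28 mm high, screwed down; origin at the centre of its underside
- bolt_bare: bare upright bolt, 8.4 mm across, standing 41 mm out of the top of the bolt board, its top 5 mm tapered to 4.8 mm; fixed. Origin on the bolt's axis level with the top of the board. The collar belongs over this one
- bolt_done: the same bolt, 64 mm from the other, which already carries its collar (fixed, not to be touched). Origin on its axis level with the top of the board
- square: try square, bystander
- chisel: chisel lying on the bench, bystander

How it is judged (in metres and radians):
On the way, in this order (a step that is already met when the one before it is completed fails the run):
1. the collar is drawn clear of the rail in the tongs, held by the fingers (z of collar in the frame of rail above 0.085 m and contact force between tongs and collar above 0.3 N and contact force between the fingers and tongs above 1 N), for 0.2 s.
2. the collar is over the bare bolt, down on the board (horizontal distance between collar and bolt_bare below 0.004 m and z of collar in the frame of bolt_bare below 0.003 m), for 0.2 s.
At the end, for the whole second after the job is handed in: The collar lies flat on the board around the bare bolt (axis within 4 mm, underside within 2 mm of the board); the tongs stand released in their slot, tips down on its floor (within 5 mm), upright within 0.2 rad; both at rest (horizontal distance between collar and bolt_bare below 0.004 m and z of collar in the frame of bolt_bare below 0.002 m and angle between collar's own z axis and vertical below 0.1 rad and horizontal distance between tongs and tool_block below 0.012 m and z of tongs in the frame of tool_block below 0.02 m and angle between tongs's own z axis and vertical below 0.2 rad and linear speed of each of tongs, collar below 0.02 m/s); the robot touches nothing.
It fails at once if the gripper or arm touches the collar itself (contact force between any of the fingers, the arm and collar above 0.3 N).
It fails at once if the tongs are pressed on the rail with more than 15 N (contact force between tongs and rail above 15 N).
It fails at once if the tongs squeeze the collar with more than 30 N (both tips together) (contact force between tongs and collar above 30 N).
It fails at once if the collar is pulled or pushed against the post and its cross pin, the bolt or the board with more than 12 N (contact force between collar and post above 12 N or contact force between collar and bolt_bare above 12 N or contact force between collar and bolt_board above 12 N).
It fails at once if the nut is disturbed by more than 10 mm, or the try square or chisel by more than 20 mm (distance of nut from where it was at the start of the episode above 0.01 m or distance of any of square, chisel from where it was at the start of the episode above 0.02 m).
It also fails if it takes over 72 s, if anything falls off the work surface, if the arm or the gripper's body presses on something with over 40 N, if the wrist force passes 120 N, or if a joint passes its speed limit or range.

## Robot

A 6-joint arm with a two-finger parallel gripper is mounted at the origin on the work surface. World frame = base frame: x ahead of the robot, y to its left, z up, the work surface at z = 0. Lengths are in m, angles in degrees, forces in N, time in s.
With the tool pointing down it reaches from about 0.4 to 0.925 m from the base axis. Payload 3.4 kg.
Tool frame: the origin (TCP) lies on the centre line of the jaws, within the pads' length; the fingertips stand 14 mm ahead of it and the grasp point (between the pads) lies 5 mm behind it (manip.finger_overhang is the distance from the TCP to the fingertips, in m); z points along the fingers, y is the line along which they close (so a half turn about z gives the same grasp; the last joint's range is limited). The gripper opens to 85 mm and grips with 20 to 120 N. Pads are 22 mm wide; open, the fingers measure 114 mm over their backs; the gripper's body (76 mm by 85 mm) begins 54 mm behind the grasp point. The pads swing forward as they close: fully open they stand 13 mm farther back than shut.
Start: joints at [-79.154, 17.578, 86.31, -0, 76.112, -4.211], TCP at [0.149, -0.555, 0.245] pointing down, gripper open.
Joint ranges: [-179.03, 179.03], [-60, 130.46], [8.19, 133.38], [-81.62, 261.62], [5.75, 156.47], [-153.77, 153.77]. Speed limits (degrees/s): [147.25, 147.25, 180, 180, 180, 180].

## Interface

Orientations are given as a 3x3 rotation matrix whose columns are the frame's x, y, z axes.
In Python, from station import manip gives the robot as it stands.
- The arm moves only by the shell command python3 -m pendant 'ROWS' [FORCE]. ROWS is JSON, a list of rows, each an object of numbers: "fingers": the closure in counts, from 0 (fully open) to 255 (shut); "x", "y", "z": the shift along the tool's x, y, z in mm; "ax", "ay", "az": the turn, a rotation vector about the tool's x, y, z in rad. In form: [{"fingers": .., "x": .., "y": .., "z": .., "ax": .., "ay": .., "az": ..}, ...]. A call has 1 to 10 rows; each row is the pose to reach, as a shift and turn from the pose commanded when the call began, along the tool's axes at that moment; what a row does not reach only later rows make up. A row lasts 1/10 s, in which the tool goes at most 50 mm and 8.59 degrees, less where a joint would pass 70% of its speed; a pose out of reach is approached as far as the arm can. A call with a gripper value outside its range is refused whole. The fingers move at their own pace and stop on an object; FORCE is the grip in N (left out, the last holds). Time passes only in rows, so rows that repeat a pose let the fingers close. It gives the time, the measured TCP pose, the force, the opening and the grip force at its end, in the units of the state.
- manip.sense(): the state, without advancing time (a new reading comes with each control period).
- manip.snapshot(name): name is "scene" or "top" or "wrist"; returns a dict with "image" (400x640x3 uint8, blue, green, red), "intrinsics" (3x3 intrinsics, pixels), "rvec" (rotation vector, rad) and "tvec" (3), from world to camera coordinates, as OpenCV has them. Camera axes: x right, y down, z forward; pixel columns grow to the right and rows downward; lengths in m; the calibration is good to about 2 mm. The wrist camera is an equidistant fisheye: a pixel r from the principal point sees the ray r / f radians off the axis. A picture is of the moment at which its call begins. There is no depth.
- manip.job_done(): hands the job in; it is judged then, once.
The state is a dict: "time_s": time; "qpos": joint angles; "dq": joint speeds; "effort": joint torques, N m; "position": TCP position; "ee_rot": TCP orientation; "wrist_force": force on the tool from outside, world axes, zero at the start; "wrist_torque": the same for the moment, N m; "finger_gap": finger opening in m; "grip_force": force on a finger pad.
Only numpy, scipy, OpenCV 4.12 (cv2) and the standard library are available. Lean on these libraries where they do the work, as an engineer would, in place of code of your own. Each camera call takes 0.05 s, during which the arm holds its last target. There are 200 camera calls.

## Working session

There is one attempt and no reset: what is moved stays moved. The work goes in short steps, Python scripts to look and compute and a shell command to move; the robot and the scene stay as the last step left them, time stands still between calls to the robot, and variables do not carry over. Pictures are saved under pics/ and viewed, at most 10 in all, crops included, and the job is handed in when it is done.

```bash
ls; mkdir -p pics
cat > h.py <<'E'
import numpy as np, cv2
from station import manip
def snap(n,f=None):
    s=manip.snapshot(n)
    if f: cv2.imwrite('pics/'+f,s['image'])
    np.savez('pics/'+(f or n)+'.npz',**s); return s
def ray(s,uv):
    K=np.array(s['intrinsics']);R=cv2.Rodrigues(np.array(s['rvec'],float))[0];t=np.array(s['tvec'],float).ravel()
    return K,R,t
def hit(s,u,v,z,fish=False):
    K,R,t=ray(s,0); x=(u-K[0,2])/K[0,0]; y=(v-K[1,2])/K[1,1]
    if fish:
        r=np.hypot(x,y); d=np.array([x/r*np.sin(r),y/r*np.sin(r),np.cos(r)]) if r>0 else np.array([0,0,1.])
    else: d=np.array([x,y,1.])
    d=R.T@d; c=-R.T@t; return c+d*(z-c[2])/d[2]
def proj(s,P,fish=False):
    K,R,t=ray(s,0); p=R@np.array(P)+t
    if fish:
        r=np.hypot(p[0],p[1]); a=np.arctan2(r,p[2]); x,y=p[0]/r*a,p[1]/r*a
    else: x,y=p[0]/p[2],p[1]/p[2]
    return np.array([K[0,0]*x+K[0,2],K[1,1]*y+K[1,2]])
E
python3 - <<'E'
from h import *
a=snap('top','top.png');b=snap('scene','scene.png')
for s in(a,b):
    K,R,t=ray(s,0);print(K[0,0],K[0,2],K[1,2],-R.T@t)
s=manip.sense();print(s['position'],s['ee_rot'],s['finger_gap'],manip.finger_overhang)
E
```

```text
pics
423.57120370034204 324.28152307167375 196.92179015008534 [0.49690911 0.01464051 1.26502721]
428.10881626172835 321.0073049071473 203.06319159472815 [1.19720976 0.19013531 0.66292415]
[ 0.14924148 -0.55466537  0.24445464] [[ 9.65667041e-01  2.59782706e-01 -3.34881959e-04]
 [ 2.59782872e-01 -9.65665258e-01  1.86244400e-03]
 [ 1.60446868e-04 -1.88549738e-03 -9.99998210e-01]] 0.08527298181043333 0.014
```

View pics/top.png

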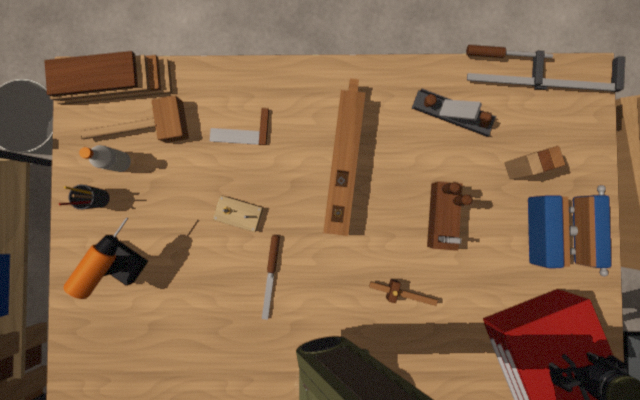

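View pics/scene.png

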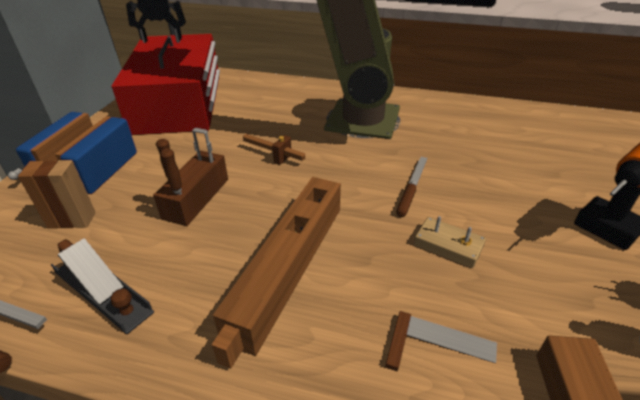

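The top view has +x up and +y left. It shows the tool block around (445,215) with the tongs near (449,240), pockets at (341,179) and (338,213), the bolt board at (240,213), the chisel at (270,275) and the try square at (240,133). I'll enlarge crops to measure these.

Run:
```python
from h import *
a=cv2.imread('pics/top.png');b=cv2.imread('pics/scene.png')
def c(i,x,y,w,h,f): return cv2.resize(i[y:y+h,x:x+w],(w*f,h*f),interpolation=cv2.INTER_CUBIC)
A=np.hstack([c(a,420,175,66,75,4),c(a,315,160,66,75,4),c(a,206,175,66,75,4)])
B=np.hstack([c(b,150,120,88,75,3),c(b,280,170,88,75,3),c(b,405,205,88,75,3)])
cv2.imwrite('pics/m.png',np.vstack([A,B]))
```

```text
(no output)
```

View pics/m.png

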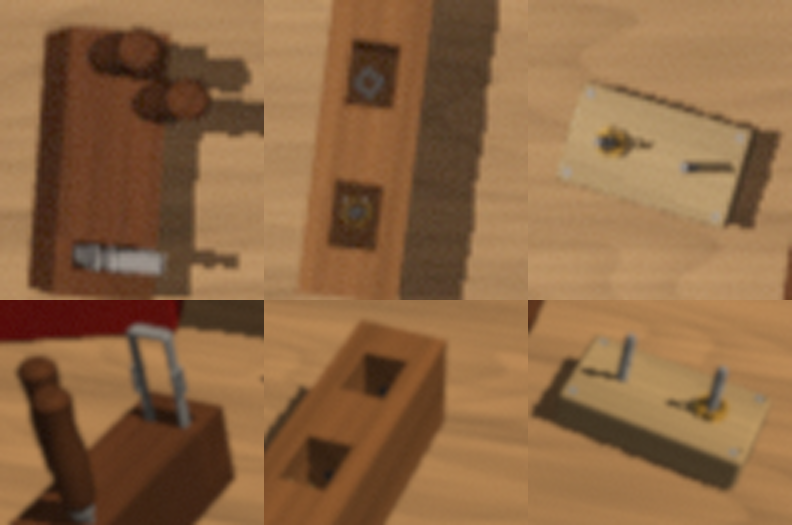

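Run:
```python
from h import *
a=np.load('pics/top.png.npz');b=np.load('pics/scene.png.npz')
T=lambda x,y,o,z:hit(a,o[0]+x/4,o[1]+y/4,z)[:2].round(4)
S=lambda x,y,o,z:hit(b,o[0]+x/3,o[1]+(y-300)/3,z)[:2].round(4)
o=(420,175);print('block',[T(x,y,o,.075) for x,y in((72,30),(52,292),(160,296),(168,40))],'bow',[T(x,y,o,.156) for x,y in ((110,262),(163,262))])
o=(315-66,160);print('near mouth',[T(x,y,o,.08) for x,y in((336,181),(382,186),(376,250),(329,245))],'far',[T(x,y,o,.08) for x,y in((351,40),(400,45),(395,108),(345,104))],'collar',T(355,211,o,.027),'raillr',T(302,290,o,.08),T(400,296,o,.08))
o=(206-132,175);print('bare',T(696,168,o,.028),T(685,167,o,.069),'done',T(613,142,o,.035),'board',[T(x,y,o,.028) for x,y in((588,84),(750,127),(725,226),(560,178))])
o=(150,120);print('sc bow',[S(x,y,o,.156) for x,y in((131,328),(170,333))])
o=(280-88,170);print('sc mouths',[S(x,y,o,.08) for x,y in ((368,354),(405,362),(383,398),(345,378),(315,437),(349,444),(325,488),(288,464))])
o=(405-176,205);print('sc bare',S(626,379,o,.028),S(631,336,o,.069),'done',S(715,410,o,.028),S(720,369,o,.069))
```

```text
block [array([ 0.5851, -0.296 ]), array([ 0.4019, -0.2795]), array([ 0.3989, -0.3547]), array([ 0.5778, -0.3632])] bow [array([ 0.4277, -0.2974]), array([ 0.4276, -0.3318])]
near mouth [array([ 0.5221, -0.0007]), array([ 0.5185, -0.0328]), array([ 0.4738, -0.0284]), array([0.4774, 0.0044])] far [array([ 0.621 , -0.0116]), array([ 0.6173, -0.046 ]), array([ 0.5731, -0.0422]), array([ 0.576 , -0.0072])] collar [ 0.5013 -0.0152] raillr [0.4461 0.0233] [ 0.4418 -0.045 ]
bare [0.4897 0.2471] [0.4907 0.2471] done [0.5088 0.3062] board [array([0.5514, 0.3265]), array([0.5195, 0.2077]), array([0.4474, 0.2257]), array([0.4827, 0.3465])]
sc bow [array([ 0.4317, -0.3261]), array([ 0.4309, -0.2932])]
sc mouths [array([ 0.4802, -0.021 ]), array([0.4825, 0.0077]), array([0.5262, 0.003 ]), array([ 0.5114, -0.0294]), array([ 0.578, -0.031]), array([ 0.5789, -0.0066]), array([ 0.6241, -0.0096]), array([ 0.6084, -0.0403])]
sc bare [0.4942 0.255 ] [0.495  0.2517] done [0.5101 0.3164] [0.5137 0.3112]
```

```bash
python3 -m pendant '[{"x":50,"y":-24,"fingers":0},{"x":95,"y":-45,"az":0.1},{"x":140,"y":-68,"az":0.2},{"x":185,"y":-90,"az":0.3},{"x":230,"y":-112,"az":0.33},{"x":275,"y":-133,"az":0.33},{"x":315,"y":-153,"az":0.33},{"x":334,"y":-162,"az":0.33},{"x":334,"y":-162,"az":0.33},{"x":334,"y":-162,"az":0.33}]' 20
python3 - <<'E'
from h import *
s=snap('wrist','w1.png');print(s['intrinsics'],proj(s,[.429,-.312,.156],True))
K,R,t=ray(s,0);print(-R.T@t,R)
s=manip.sense();print(s['time_s'],s['position'],np.round(s['ee_rot'],3),s['wrist_force'])
E
```

```text
[[309.70691629   0.         322.32043757]
 [  0.         309.70691629 201.84059884]
 [  0.           0.           1.        ]] [ 146.86875123 -132.24729745]
[ 0.22509557 -0.53485902  0.37212432] [[ 0.25884372 -0.96591742 -0.00186394]
 [-0.91949427 -0.24699352  0.30581775]
 [-0.29585507 -0.07744512 -0.95208825]]
0.15 [ 0.14924082 -0.55475828  0.24456059] [[ 0.966  0.26  -0.   ]
 [ 0.26  -0.966  0.002]
 [ 0.    -0.002 -1.   ]] [-0.19572249  0.63826517 -0.38153466]invalid input
```

View pics/w1.png

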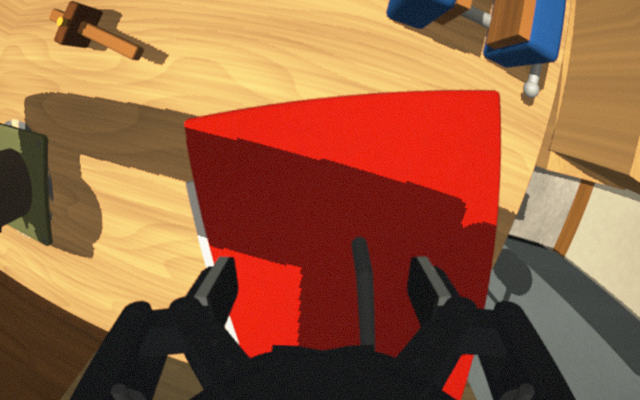

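The wrist view shows the red toolbox below the gripper, so the arm never moved: the call was refused. I'll retry with all seven keys in each row.

```bash
python3 -m pendant '[{"fingers":0,"x":50,"y":-24,"z":0,"ax":0,"ay":0,"az":0},{"fingers":0,"x":95,"y":-45,"z":0,"ax":0,"ay":0,"az":0.1},{"fingers":0,"x":140,"y":-68,"z":0,"ax":0,"ay":0,"az":0.2},{"fingers":0,"x":185,"y":-90,"z":0,"ax":0,"ay":0,"az":0.3},{"fingers":0,"x":230,"y":-112,"z":0,"ax":0,"ay":0,"az":0.33},{"fingers":0,"x":270,"y":-132,"z":0,"ax":0,"ay":0,"az":0.33},{"fingers":0,"x":280,"y":-143,"z":0,"ax":0,"ay":0,"az":0.33},{"fingers":0,"x":280,"y":-143,"z":0,"ax":0,"ay":0,"az":0.33},{"fingers":0,"x":280,"y":-143,"z":0,"ax":0,"ay":0,"az":0.33}]' 20
python3 - <<'E'
from h import *
s=snap('wrist','w2.png');print(proj(s,[.429,-.312,.156],True))
K,R,t=ray(s,0);print(-R.T@t)
s=manip.sense();print(s['time_s'],s['position'],np.round(s['ee_rot'],3),s['wrist_force'])
E
```

```text
time_s: 1.05
position: [0.3821, -0.3446, 0.2451]
ee_rot: [[0.998, -0.066, -0.001], [-0.066, -0.998, -0.0], [-0.001, 0.001, -1.0]]
wrist_force: [-0.4, 0.7, -0.2]
finger_gap: 0.0852
grip_force: 0.0
[271.82282999 153.94696409]
[ 0.46057104 -0.35003963  0.37271187]
1.1 [ 0.38185299 -0.34516912  0.24518812] [[ 0.998 -0.068 -0.001]
 [-0.068 -0.998 -0.001]
 [-0.001  0.001 -1.   ]] [ 0.17922509 -0.76825165  0.13653318]
```

View pics/w2.png

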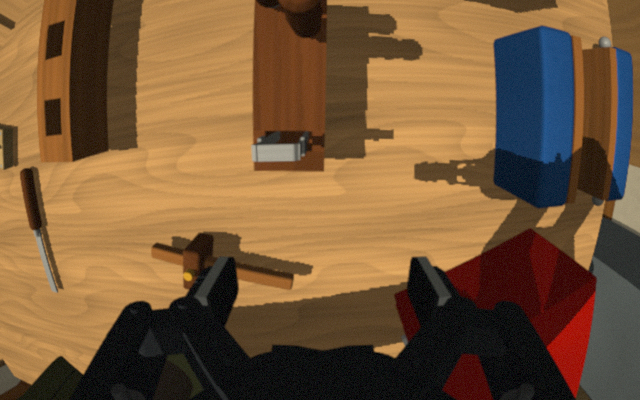

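The bow's top face spans about (254,145) to (300,161), centred near (277,153). The block lies behind it and the two pockets are at the left.

Run:
```python
from h import *
s=np.load('pics/w2.png.npz')
g=cv2.resize(s['image'][130:180,235:335],(800,400),interpolation=cv2.INTER_CUBIC);cv2.imwrite('pics/w2c.png',g)
for p in((254,146),(300,146),(300,160),(254,161),(277,153)):print(hit(s,*p,.156,True).round(4))
for p in((254,171),(323,170),(252,50),(324,50)):print('blk',hit(s,*p,.075,True).round(4))
```

```text
[ 0.4359 -0.2997  0.156 ]
[ 0.4331 -0.3326  0.156 ]
[ 0.4231 -0.3317  0.156 ]
[ 0.425  -0.2984  0.156 ]
[ 0.4294 -0.3158  0.156 ]
blk [ 0.4016 -0.2779  0.075 ]
blk [ 0.3975 -0.3466  0.075 ]
blk [ 0.5211 -0.287   0.075 ]
blk [ 0.514  -0.3554  0.075 ]
```

View pics/w2c.png

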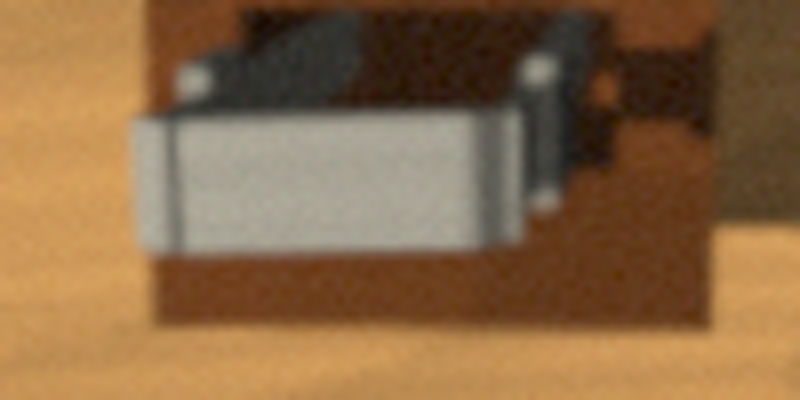

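```bash
python3 -m pendant '[{"fingers":0,"x":30,"y":-22,"z":0,"ax":0,"ay":0,"az":0},{"fingers":0,"x":45.5,"y":-32.9,"z":0,"ax":0,"ay":0,"az":0.005},{"fingers":0,"x":45.5,"y":-32.9,"z":30,"ax":0,"ay":0,"az":0.005},{"fingers":0,"x":45.5,"y":-32.9,"z":65,"ax":0,"ay":0,"az":0.005},{"fingers":0,"x":45.5,"y":-32.9,"z":100,"ax":0,"ay":0,"az":0.005},{"fingers":0,"x":45.5,"y":-32.9,"z":125,"ax":0,"ay":0,"az":0.005},{"fingers":0,"x":45.5,"y":-32.9,"z":137,"ax":0,"ay":0,"az":0.005},{"fingers":100,"x":45.5,"y":-32.9,"z":137,"ax":0,"ay":0,"az":0.005},{"fingers":125,"x":45.5,"y":-32.9,"z":137,"ax":0,"ay":0,"az":0.005},{"fingers":125,"x":45.5,"y":-32.9,"z":137,"ax":0,"ay":0,"az":0.005}]' 20
```

```text
time_s: 2.1
position: [0.431, -0.3159, 0.1098]
ee_rot: [[0.997, -0.073, 0.002], [-0.073, -0.997, -0.002], [0.002, 0.002, -1.0]]
wrist_force: [0.5, 0.3, 0.5]
finger_gap: 0.0449
grip_force: 0.5
```

```bash
python3 -m pendant '[{"fingers":136,"x":0,"y":0,"z":0,"ax":0,"ay":0,"az":0},{"fingers":140,"x":0,"y":0,"z":0,"ax":0,"ay":0,"az":0},{"fingers":143,"x":0,"y":0,"z":0,"ax":0,"ay":0,"az":0}]' 20;python3 -m pendant '[{"fingers":148,"x":0,"y":0,"z":0,"ax":0,"ay":0,"az":0},{"fingers":148,"x":0,"y":0,"z":0,"ax":0,"ay":0,"az":0},{"fingers":148,"x":0,"y":0,"z":0,"ax":0,"ay":0,"az":0}]'
```

```text
time_s: 2.4
position: [0.4312, -0.3158, 0.1097]
ee_rot: [[0.997, -0.072, 0.002], [-0.072, -0.997, -0.003], [0.003, 0.003, -1.0]]
wrist_force: [0.9, -1.2, 4.5]
finger_gap: 0.0377
grip_force: 8.8
time_s: 2.7
position: [0.431, -0.315, 0.1093]
ee_rot: [[0.997, -0.072, 0.002], [-0.072, -0.997, -0.001], [0.002, 0.001, -1.0]]
wrist_force: [-0.6, 0.5, 5.5]
finger_gap: 0.036
grip_force: 10.5
```

```bash
python3 -m pendant '[{"fingers":145,"x":0,"y":0,"z":-10,"ax":0,"ay":0,"az":0},{"fingers":145,"x":0,"y":0,"z":-40,"ax":0,"ay":0,"az":0},{"fingers":145,"x":0,"y":0,"z":-80,"ax":0,"ay":0,"az":0},{"fingers":145,"x":0,"y":0,"z":-125,"ax":0,"ay":0,"az":0},{"fingers":145,"x":0,"y":0,"z":-125,"ax":0,"ay":0,"az":0}]'
python3 -m pendant '[{"fingers":145,"x":-2,"y":-20,"z":0,"ax":0,"ay":0,"az":0},{"fingers":145,"x":-6,"y":-60,"z":0,"ax":0,"ay":0,"az":0},{"fingers":145,"x":-11,"y":-105,"z":0,"ax":0,"ay":0,"az":0},{"fingers":145,"x":-16,"y":-150,"z":0,"ax":0,"ay":0,"az":0},{"fingers":145,"x":-20,"y":-195,"z":0,"ax":0,"ay":0,"az":0},{"fingers":145,"x":-25,"y":-240,"z":0,"ax":0,"ay":0,"az":0},{"fingers":145,"x":-29,"y":-280,"z":0,"ax":0,"ay":0,"az":0},{"fingers":145,"x":-31,"y":-304,"z":0,"ax":0,"ay":0,"az":0},{"fingers":145,"x":-31,"y":-304,"z":40,"ax":0,"ay":0,"az":0},{"fingers":145,"x":-31,"y":-304,"z":80,"ax":0,"ay":0,"az":0}]'
python3 -m pendant '[{"fingers":145,"x":0,"y":0,"z":10,"ax":0,"ay":0,"az":0},{"fingers":145,"x":0,"y":0,"z":10,"ax":0,"ay":0,"az":0},{"fingers":145,"x":0,"y":0,"z":10,"ax":0,"ay":0,"az":0}]'
python3 - <<'E'
from h import *
s=snap('wrist','w3.png');K,R,t=ray(s,0);print(-R.T@t,proj(s,[.501,-.015,.027],True))
u,v=proj(s,[.5,-.015,.05],True).astype(int)
i=s['image'];c=i[max(v-50,0):v+50,max(u-50,0):u+50]
c=cv2.resize(c,None,fx=6,fy=6,interpolation=cv2.INTER_CUBIC);c=np.clip(c*1.8,0,255).astype(np.uint8);print(u,v,c.shape);cv2.imwrite('pics/w3c.png',c[:600,:800])
E
```

```text
time_s: 3.2
position: [0.4331, -0.3168, 0.2397]
ee_rot: [[0.997, -0.072, 0.009], [-0.072, -0.997, -0.007], [0.01, 0.007, -1.0]]
wrist_force: [1.1, -0.7, -0.7]
finger_gap: 0.0373
grip_force: 8.4
time_s: 4.2
position: [0.4201, -0.0071, 0.1525]
ee_rot: [[0.998, -0.069, 0.001], [-0.069, -0.998, 0.001], [0.001, -0.001, -1.0]]
wrist_force: [0.2, 0.4, -1.4]
finger_gap: 0.0369
grip_force: 8.4
time_s: 4.5
position: [0.4214, -0.0091, 0.1438]
ee_rot: [[0.997, -0.072, -0.0], [-0.072, -0.997, 0.0], [-0.0, -0.0, -1.0]]
wrist_force: [1.1, -0.3, -0.4]
finger_gap: 0.0368
grip_force: 8.4
[ 0.49967656 -0.01515645  0.27139484] [322.06355743 103.82106341]
322 105 (600, 600, 3)
```

View pics/w3c.png

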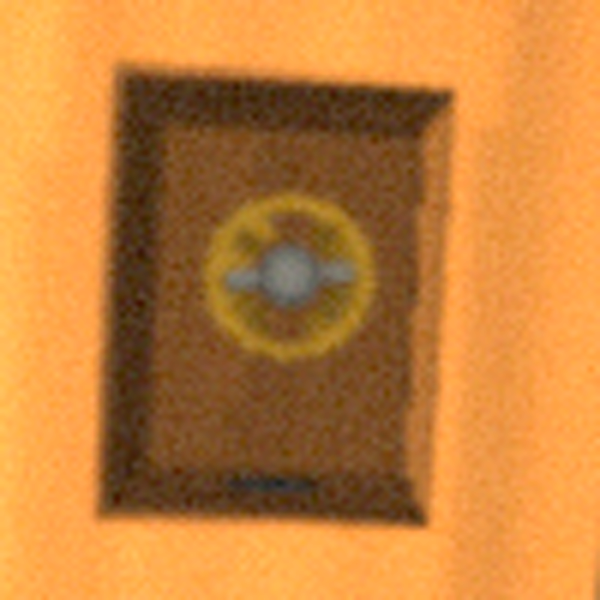

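The crop shows the near pocket, with the collar ring centred at about (290,275) in the crop, the post in the middle, and the cross pin nearly horizontal from (228,280) to (355,270). The slots seem to run vertically, so I'll check that with a polar profile.

Run:
```python
from h import *
s=np.load('pics/w3.png.npz');i=s['image'].astype(np.float32)
u0,v0=272+290/6,55+275/6
print(hit(s,u0,v0,.027,True),hit(s,u0,v0,.0345,True))
c=hit(s,u0,v0,.027,True)
i=cv2.GaussianBlur(i,(0,0),.6)
for ang in range(0,360,10):
    a=np.radians(ang);row=[]
    for r in (6,7,8,9,10):
        P=c+np.array([np.cos(a),np.sin(a),0])*r/1000
        p=proj(s,P,True);b=cv2.getRectSubPix(i,(1,1),(float(p[0]),float(p[1])))[0,0]
        row.append('%3d/%3d/%3d'%tuple(b))
    print(ang,*row)
# top-left..: mouth corners z=.08
print([hit(s,272+x/6,55+y/6,.08,True).round(4) for x,y in((118,68),(455,90),(425,523),(100,515))])
```

```text
[ 0.50345102 -0.01383539  0.027     ] [ 0.50333518 -0.01387593  0.0345    ]
0  21/ 44/ 66  19/ 41/ 65  21/ 47/ 70  17/ 60/ 84  18/ 67/ 91
10  20/ 47/ 69  22/ 47/ 70  27/ 51/ 74  22/ 61/ 84  22/ 65/ 92
20  19/ 55/ 79  22/ 61/ 84  24/ 64/ 87  22/ 67/ 90  22/ 69/ 93
30  22/ 56/ 79  18/ 63/ 87  19/ 68/ 92  23/ 71/ 96  24/ 73/ 97
40  19/ 51/ 70  15/ 54/ 73  16/ 57/ 77  20/ 64/ 85  23/ 70/ 93
50  15/ 51/ 68  14/ 51/ 69  18/ 53/ 72  19/ 61/ 82  21/ 69/ 92
60  24/ 56/ 75  18/ 59/ 81  23/ 63/ 86  21/ 67/ 90  21/ 70/ 94
70  36/ 61/ 77  30/ 66/ 85  25/ 69/ 92  23/ 73/ 97  23/ 72/ 97
80  54/ 65/ 72  52/ 68/ 78  43/ 68/ 81  30/ 69/ 89  25/ 71/ 95
90  56/ 63/ 66  55/ 64/ 68  48/ 63/ 71  31/ 63/ 81  21/ 67/ 90
100  39/ 54/ 64  33/ 56/ 67  31/ 60/ 75  26/ 67/ 87  25/ 71/ 95
110  19/ 48/ 66  16/ 53/ 71  16/ 57/ 78  21/ 66/ 89  21/ 70/ 96
120  20/ 50/ 68  18/ 54/ 72  18/ 58/ 79  18/ 66/ 89  22/ 72/ 97
130  14/ 46/ 65  15/ 49/ 67  16/ 55/ 73  22/ 65/ 88  20/ 68/ 93
140  18/ 47/ 67  16/ 46/ 65  17/ 53/ 73  21/ 62/ 85  24/ 68/ 92
150  22/ 46/ 70  18/ 45/ 66  16/ 51/ 71  20/ 61/ 85  21/ 64/ 88
160  21/ 44
[... 707 characters left out ...]
9  51/ 64/ 72  37/ 65/ 80  27/ 69/ 91  25/ 65/ 90
280  53/ 64/ 71  45/ 64/ 74  33/ 66/ 83  23/ 69/ 92  20/ 65/ 90
290  33/ 58/ 71  26/ 60/ 78  21/ 65/ 85  23/ 71/ 95  24/ 69/ 94
300  19/ 54/ 72  14/ 57/ 77  16/ 62/ 84  22/ 70/ 94  25/ 68/ 93
310  14/ 50/ 68  15/ 52/ 71  15/ 57/ 78  17/ 65/ 89  21/ 66/ 90
320  17/ 49/ 66  14/ 49/ 66  16/ 54/ 75  18/ 65/ 87  19/ 68/ 92
330  16/ 47/ 67  12/ 47/ 68  19/ 56/ 78  23/ 67/ 92  22/ 68/ 95
340  21/ 45/ 68  21/ 45/ 68  22/ 51/ 75  22/ 65/ 89  22/ 69/ 94
350  22/ 42/ 66  22/ 41/ 66  21/ 48/ 71  22/ 61/ 86  25/ 68/ 93
[array([0.5256, 0.0016, 0.08  ]), array([ 0.5207, -0.0321,  0.08  ]), array([ 0.4761, -0.0261,  0.08  ]), array([0.4795, 0.0073, 0.08  ])]
```

Run:
```python
from h import *
s=np.load('pics/w3.png.npz');i=s['image']
q=manip.sense();print(q['qpos']);R=np.array(q['ee_rot']);T=np.array(q['position'])
for d in (-.005,.0895,.0945):
    print([proj(s,T+R@[0,y,d],True).round(1) for y in(-.0123,0,.0123)])
cv2.imwrite('pics/w3t.png',np.clip(cv2.resize(i[170:340,220:420],(800,680))[:600]*1.3,0,255).astype(np.uint8))
```

```text
[-7.01033461e+00  1.20170589e+01  1.11881754e+02  7.65287420e-03
  5.60016832e+01  8.71430229e+01]
[array([295.6, 281. ]), array([322.2, 281.2]), array([348.7, 281. ])]
[array([305.7, 212.1]), array([322.2, 212.1]), array([338.8, 212. ])]
[array([306. , 209.8]), array([322.2, 209.8]), array([338.5, 209.8])]
```

View pics/w3t.png

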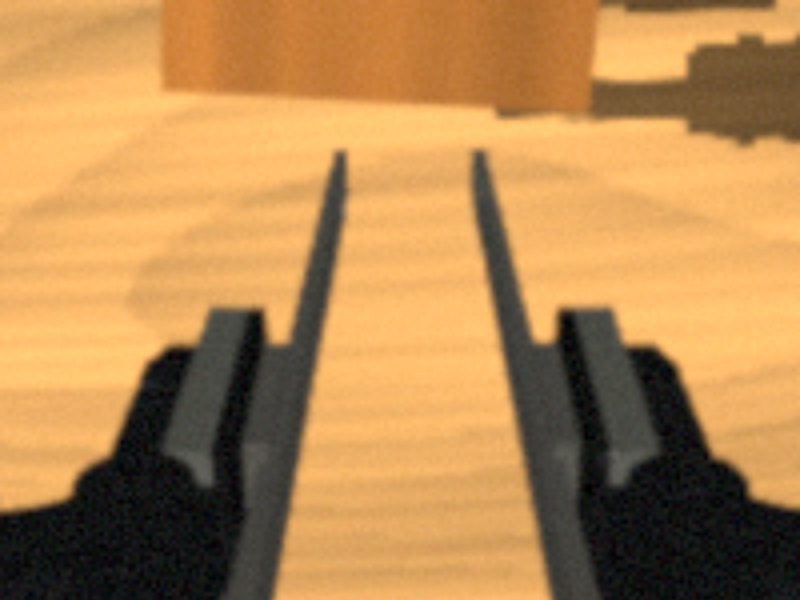

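The tips show at about (305,207) and (340,207), centred on the tool axis in y and about 3 mm toward tool −x. I'll lift, turn and move over the near pocket.

```bash
python3 -m pendant '[{"fingers":145,"x":0,"y":0,"z":-30,"ax":0,"ay":0,"az":0},{"fingers":145,"x":0,"y":0,"z":-75,"ax":0,"ay":0,"az":-0.14},{"fingers":145,"x":15,"y":-1,"z":-75,"ax":0,"ay":0,"az":-0.28},{"fingers":145,"x":30,"y":-2,"z":-75,"ax":0,"ay":0,"az":-0.42},{"fingers":145,"x":45,"y":-3,"z":-75,"ax":0,"ay":0,"az":-0.56},{"fingers":145,"x":60,"y":-4,"z":-75,"ax":0,"ay":0,"az":-0.7},{"fingers":145,"x":75,"y":-4,"z":-75,"ax":0,"ay":0,"az":-0.84},{"fingers":145,"x":80,"y":-4,"z":-75,"ax":0,"ay":0,"az":-0.98},{"fingers":145,"x":80,"y":-4,"z":-75,"ax":0,"ay":0,"az":-1.12},{"fingers":145,"x":80,"y":-4,"z":-75,"ax":0,"ay":0,"az":-1.22}]'
python3 -m pendant '[{"fingers":144,"x":0,"y":0,"z":0,"ax":0,"ay":0,"az":-0.14},{"fingers":143,"x":0,"y":0,"z":0,"ax":0,"ay":0,"az":-0.28},{"fingers":142,"x":0,"y":0,"z":0,"ax":0,"ay":0,"az":-0.42},{"fingers":142,"x":0,"y":0,"z":0,"ax":0,"ay":0,"az":-0.56},{"fingers":142,"x":0,"y":0,"z":0,"ax":0,"ay":0,"az":-0.7},{"fingers":142,"x":0,"y":0,"z":0,"ax":0,"ay":0,"az":-0.84},{"fingers":142,"x":0,"y":0,"z":0,"ax":0,"ay":0,"az":-0.98},{"fingers":142,"x":0,"y":0,"z":15,"ax":0,"ay":0,"az":-1.0},{"fingers":142,"x":0,"y":0,"z":20,"ax":0,"ay":0,"az":-1.0},{"fingers":142,"x":0,"y":0,"z":20,"ax":0,"ay":0,"az":-1.0}]'
python3 - <<'E'
from h import *
s=snap('wrist','w4.png');i=s['image']
q=manip.sense();R=np.array(q['ee_rot']);T=np.array(q['position']);print(T)
print('tips pred',[proj(s,T+R@[0,y,.0945],True).round(1) for y in(-.0123,0,.0123)])
print('collar pred',proj(s,[.5035,-.0138,.027],True),'mouth',[proj(s,p,True).round(0) for p in ((.5256,.0016,.08),(.5207,-.0321,.08),(.4761,-.0261,.08),(.4795,.0073,.08))])
cv2.imwrite('pics/w4c.png',np.clip(cv2.resize(i[150:290,232:412],(770,600),interpolation=cv2.INTER_CUBIC)*1.5,0,255).astype(np.uint8))
E
```

```text
time_s: 5.55
position: [0.5024, -0.0114, 0.2202]
ee_rot: [[0.407, 0.914, 0.003], [0.914, -0.407, -0.0], [0.001, 0.003, -1.0]]
wrist_force: [0.7, 0.1, -1.6]
finger_gap: 0.0369
grip_force: 8.4
time_s: 6.55
position: [0.5011, -0.0112, 0.1987]
ee_rot: [[-0.544, 0.839, 0.0], [0.839, 0.544, 0.0], [0.0, 0.0, -1.0]]
wrist_force: [-0.0, -0.1, -0.9]
finger_gap: 0.0379
grip_force: 7.3
[ 0.50142936 -0.01118637  0.19900875]
tips pred [array([306.8, 210.6]), array([323. , 210.6]), array([339.1, 210.6])]
collar pred [323.05680277 187.91593413] mouth [array([355., 204.]), array([328., 232.]), array([288., 199.]), array([313., 169.])]
```

View pics/w4c.png

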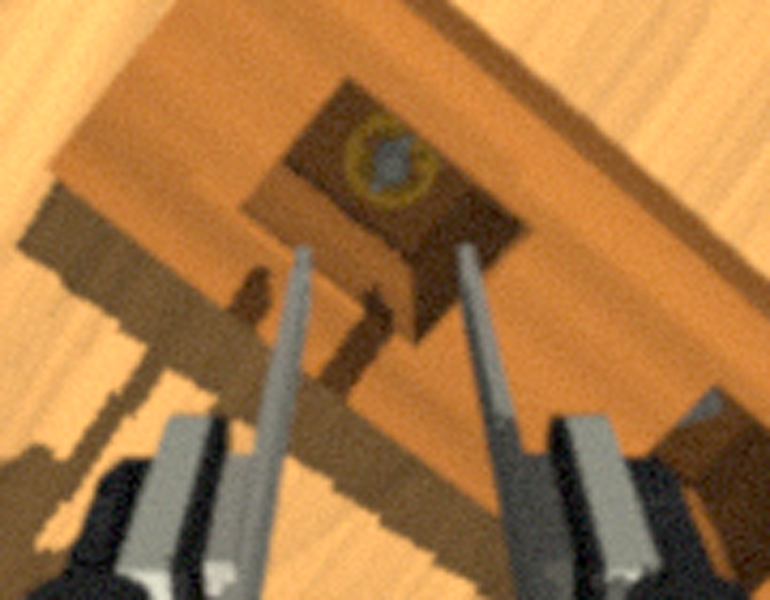

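Run:
```python
from h import *
s=np.load('pics/w4.png.npz')
q=manip.sense();R=np.array(q['ee_rot']);T=np.array(q['position'])
for d in(.0925,.0945,.0965):print([(R.T@(hit(s,u,207.6,T[2]-d,True)-T)*1000).round(1) for u in(302.8,340.9)])
print('collar',[(R.T@(hit(s,323.6,187.3,z,True)-T)*1000).round(1) for z in (.027,.031)])
print('collar w3',(R.T@(np.array([.5035,-.0138,.027])-T)*1000).round(1))
```

```text
[array([  3.1, -15.1,  92.5]), array([ 3.1, 13.5, 92.5])]
[array([  2.4, -15.3,  94.5]), array([ 2.4, 13.6, 94.5])]
[array([  1.7, -15.4,  96.5]), array([ 1.7, 13.7, 96.5])]
collar [array([ -2.6,   0.8, 172. ]), array([ -1.5,   0.8, 168. ])]
collar w3 [ -3.3   0.2 172. ]
```

```bash
python3 -m pendant '[{"fingers":142,"x":-0.3,"y":1.3,"z":0,"ax":0,"ay":0,"az":0},{"fingers":142,"x":-0.3,"y":1.3,"z":20,"ax":0,"ay":0,"az":0},{"fingers":142,"x":-0.3,"y":1.3,"z":40,"ax":0,"ay":0,"az":0},{"fingers":142,"x":-0.3,"y":1.3,"z":55,"ax":0,"ay":0,"az":0},{"fingers":142,"x":-0.3,"y":1.3,"z":66,"ax":0,"ay":0,"az":0},{"fingers":142,"x":-0.3,"y":1.3,"z":70,"ax":0,"ay":0,"az":0},{"fingers":142,"x":-0.3,"y":1.3,"z":70,"ax":0,"ay":0,"az":0}]'
python3 -m pendant '[{"fingers":142,"x":0,"y":0,"z":3,"ax":0,"ay":0,"az":0},{"fingers":142,"x":0,"y":0,"z":5,"ax":0,"ay":0,"az":0},{"fingers":142,"x":0,"y":0,"z":5,"ax":0,"ay":0,"az":0}]'
python3 -m pendant '[{"fingers":142,"x":0,"y":0,"z":2,"ax":0,"ay":0,"az":0},{"fingers":142,"x":0,"y":0,"z":4,"ax":0,"ay":0,"az":0},{"fingers":142,"x":0,"y":0,"z":4,"ax":0,"ay":0,"az":0}]'
```

```text
time_s: 7.3
position: [0.5026, -0.0105, 0.1282]
ee_rot: [[-0.545, 0.838, -0.001], [0.838, 0.545, 0.0], [0.0, -0.0, -1.0]]
wrist_force: [0.3, 1.2, -1.5]
finger_gap: 0.0376
grip_force: 7.3
time_s: 7.6
position: [0.5027, -0.0106, 0.1235]
ee_rot: [[-0.545, 0.838, 0.0], [0.838, 0.545, -0.0], [-0.0, 0.0, -1.0]]
wrist_force: [-0.6, 1.0, -0.5]
finger_gap: 0.0379
grip_force: 7.3
time_s: 7.9
position: [0.5023, -0.0105, 0.1191]
ee_rot: [[-0.546, 0.838, -0.0], [0.838, 0.546, 0.0], [0.0, -0.0, -1.0]]
wrist_force: [0.6, -0.5, -1.1]
finger_gap: 0.0379
grip_force: 7.3
```

```bash
python3 -m pendant '[{"fingers":142,"x":0,"y":0,"z":1,"ax":0,"ay":0,"az":0},{"fingers":142,"x":0,"y":0,"z":2,"ax":0,"ay":0,"az":0},{"fingers":142,"x":0,"y":0,"z":2,"ax":0,"ay":0,"az":0}]' 20
python3 -m pendant '[{"fingers":145,"x":0,"y":0,"z":0,"ax":0,"ay":0,"az":0},{"fingers":148,"x":0,"y":0,"z":0,"ax":0,"ay":0,"az":0},{"fingers":148,"x":0,"y":0,"z":0,"ax":0,"ay":0,"az":0}]' 20
python3 -m pendant '[{"fingers":151,"x":0,"y":0,"z":0,"ax":0,"ay":0,"az":0},{"fingers":151,"x":0,"y":0,"z":0,"ax":0,"ay":0,"az":0},{"fingers":151,"x":0,"y":0,"z":0,"ax":0,"ay":0,"az":0}]' 20
```

```text
time_s: 8.2
position: [0.5024, -0.0105, 0.1172]
ee_rot: [[-0.546, 0.838, -0.0], [0.838, 0.546, 0.0], [0.0, -0.0, -1.0]]
wrist_force: [0.4, 0.1, -1.2]
finger_gap: 0.0378
grip_force: 7.3
time_s: 8.5
position: [0.5025, -0.0106, 0.1173]
ee_rot: [[-0.545, 0.838, -0.0], [0.838, 0.545, -0.0], [0.0, -0.0, -1.0]]
wrist_force: [0.1, 0.6, -0.5]
finger_gap: 0.0363
grip_force: 16.6
time_s: 8.8
position: [0.5026, -0.0105, 0.1173]
ee_rot: [[-0.546, 0.838, 0.0], [0.838, 0.546, 0.0], [-0.0, 0.0, -1.0]]
wrist_force: [0.4, -0.5, -0.7]
finger_gap: 0.0361
grip_force: 20.7
```

```bash
python3 -m pendant '[{"fingers":165,"x":0,"y":0,"z":0,"ax":0,"ay":0,"az":0},{"fingers":165,"x":0,"y":0,"z":0,"ax":0,"ay":0,"az":0},{"fingers":165,"x":-0.15,"y":0.4,"z":0,"ax":0,"ay":0,"az":0.14}]' 32
python3 -m pendant '[{"fingers":165,"x":-0.2,"y":0.3,"z":0,"ax":0,"ay":0,"az":0.105},{"fingers":165,"x":-0.34,"y":0.56,"z":0,"ax":0,"ay":0,"az":0.21},{"fingers":165,"x":-0.34,"y":0.56,"z":0,"ax":0,"ay":0,"az":0.21}]'
```

```text
time_s: 9.1
position: [0.5029, -0.0104, 0.1173]
ee_rot: [[-0.421, 0.907, -0.0], [0.907, 0.421, 0.0], [0.0, -0.0, -1.0]]
wrist_force: [0.3, -0.8, -0.9]
finger_gap: 0.0354
grip_force: 33.5
time_s: 9.4
position: [0.5037, -0.0105, 0.1173]
ee_rot: [[-0.225, 0.974, 0.0], [0.974, 0.225, 0.0], [-0.0, 0.0, -1.0]]
wrist_force: [-0.1, -0.6, -1.2]
finger_gap: 0.0358
grip_force: 33.5
```

```bash
python3 -m pendant '[{"fingers":165,"x":-0.15,"y":0.41,"z":0,"ax":0,"ay":0,"az":0.14},{"fingers":165,"x":-0.37,"y":0.8,"z":0,"ax":0,"ay":0,"az":0.28},{"fingers":165,"x":-0.63,"y":1.15,"z":0,"ax":0,"ay":0,"az":0.42},{"fingers":165,"x":-0.94,"y":1.46,"z":0,"ax":0,"ay":0,"az":0.56}]'
python3 -m pendant '[{"fingers":165,"x":-0.15,"y":0.41,"z":0,"ax":0,"ay":0,"az":0.14},{"fingers":165,"x":-0.37,"y":0.8,"z":0,"ax":0,"ay":0,"az":0.28},{"fingers":165,"x":-0.6,"y":1.1,"z":0,"ax":0,"ay":0,"az":0.4},{"fingers":165,"x":-0.6,"y":1.1,"z":0,"ax":0,"ay":0,"az":0.4},{"fingers":165,"x":-0.6,"y":1.1,"z":0,"ax":0,"ay":0,"az":0.4}]'
python3 -m pendant '[{"fingers":165,"x":0,"y":0,"z":-1,"ax":0,"ay":0,"az":0},{"fingers":165,"x":0,"y":0,"z":-1.5,"ax":0,"ay":0,"az":0},{"fingers":165,"x":0,"y":0,"z":-1.5,"ax":0,"ay":0,"az":0}]'; python3 -c "
from station import manip
print(manip.sense()['wrist_torque'])"
```

```text
time_s: 9.8
position: [0.5052, -0.0111, 0.1173]
ee_rot: [[0.33, 0.944, -0.0], [0.944, -0.33, 0.0], [-0.0, -0.0, -1.0]]
wrist_force: [0.1, 0.1, -0.4]
finger_gap: 0.0355
grip_force: 33.5
time_s: 10.3
position: [0.506, -0.012, 0.1173]
ee_rot: [[0.666, 0.746, -0.0], [0.746, -0.666, 0.0], [-0.0, -0.0, -1.0]]
wrist_force: [0.2, 0.5, -0.6]
finger_gap: 0.0355
grip_force: 33.5
time_s: 10.6
position: [0.506, -0.012, 0.1188]
ee_rot: [[0.668, 0.744, -0.0], [0.744, -0.668, 0.0], [-0.0, -0.0, -1.0]]
wrist_force: [-0.1, -0.4, -1.1]
finger_gap: 0.0353
grip_force: 33.4
[ 0.05327148  0.00528559 -0.02766433]
```

```bash
for k in 1 2; do python3 -m pendant '[{"fingers":165,"x":0,"y":0,"z":-0.5,"ax":0,"ay":0,"az":0},{"fingers":165,"x":0,"y":0,"z":-0.5,"ax":0,"ay":0,"az":0}]' | egrep 'posi|force';done
```

```text
position: [0.506, -0.012, 0.1193]
wrist_force: [-0.5, 0.2, -0.8]
grip_force: 33.4
position: [0.5059, -0.0121, 0.1198]
wrist_force: [-0.4, -0.0, -1.1]
grip_force: 33.4
```

```bash
for k in 1 2 3 4; do python3 -m pendant '[{"fingers":165,"x":0,"y":0,"z":-0.5,"ax":0,"ay":0,"az":0},{"fingers":165,"x":0,"y":0,"z":-0.7,"ax":0,"ay":0,"az":0}]' | egrep 'posi|force';done
```

```text
position: [0.5059, -0.012, 0.1205]
wrist_force: [-0.5, -0.3, -1.6]
grip_force: 33.4
position: [0.5059, -0.012, 0.1212]
wrist_force: [-0.6, 0.4, -0.9]
grip_force: 33.4
position: [0.506, -0.012, 0.1219]
wrist_force: [-1.5, 0.3, -2.0]
grip_force: 33.4
position: [0.506, -0.0121, 0.1226]
wrist_force: [-1.3, 0.4, -1.2]
grip_force: 33.4
```

```bash
for k in 1 2 3 4; do python3 -m pendant '[{"fingers":165,"x":0,"y":0,"z":-0.6,"ax":0,"ay":0,"az":0},{"fingers":165,"x":0,"y":0,"z":-1.2,"ax":0,"ay":0,"az":0}]' | egrep 'posi|force|gap';done
```

```text
position: [0.506, -0.012, 0.1238]
wrist_force: [-0.7, -0.5, -0.5]
finger_gap: 0.0358
grip_force: 33.4
position: [0.506, -0.012, 0.1251]
wrist_force: [-1.1, -1.1, -1.2]
finger_gap: 0.0356
grip_force: 33.3
position: [0.506, -0.012, 0.1262]
wrist_force: [-1.4, -0.2, -0.1]
finger_gap: 0.036
grip_force: 33.3
position: [0.5062, -0.012, 0.1276]
wrist_force: [-0.4, -0.1, -1.1]
finger_gap: 0.0359
grip_force: 33.4
```

```bash
python3 -m pendant '[{"fingers":165,"x":0,"y":0,"z":-5,"ax":0,"ay":0,"az":0},{"fingers":165,"x":0,"y":0,"z":-15,"ax":0,"ay":0,"az":0},{"fingers":165,"x":0,"y":0,"z":-35,"ax":0,"ay":0,"az":0},{"fingers":165,"x":0,"y":0,"z":-60,"ax":0,"ay":0,"az":0},{"fingers":165,"x":0,"y":0,"z":-85,"ax":0,"ay":0,"az":0},{"fingers":165,"x":0,"y":0,"z":-92,"ax":0,"ay":0,"az":0},{"fingers":165,"x":0,"y":0,"z":-92,"ax":0,"ay":0,"az":0},{"fingers":165,"x":0,"y":0,"z":-92,"ax":0,"ay":0,"az":0},{"fingers":165,"x":0,"y":0,"z":-92,"ax":0,"ay":0,"az":0}]'
python3 -m pendant '[{"fingers":165,"x":10,"y":-17,"z":0,"ax":0,"ay":0,"az":0},{"fingers":165,"x":25,"y":-44,"z":0,"ax":0,"ay":0,"az":0},{"fingers":165,"x":42,"y":-73,"z":0,"ax":0,"ay":0,"az":0},{"fingers":165,"x":59,"y":-103,"z":0,"ax":0,"ay":0,"az":0},{"fingers":165,"x":76,"y":-133,"z":0,"ax":0,"ay":0,"az":0},{"fingers":165,"x":92,"y":-160,"z":0,"ax":0,"ay":0,"az":0},{"fingers":165,"x":102,"y":-178,"z":0,"ax":0,"ay":0,"az":0},{"fingers":165,"x":106,"y":-185,"z":0,"ax":0,"ay":0,"az":0},{"fingers":165,"x":106,"y":-185,"z":0,"ax":0,"ay":0,"az":0},{"fingers":165,"x":106,"y":-185,"z":0,"ax":0,"ay":0,"az":0}]'
python3 - <<'E'
from h import *
import json
s=snap('wrist','wA.png');q=manip.sense();print(q['position'],proj(s,[.492,.25,.028],True))
np.savez('pics/qA.npz',T=q['position'],R=q['ee_rot'])
E
python3 -m pendant '[{"fingers":165,"x":20,"y":0,"z":0,"ax":0,"ay":0,"az":0},{"fingers":165,"x":40,"y":0,"z":5,"ax":0,"ay":0,"az":0},{"fingers":165,"x":60,"y":0,"z":15,"ax":0,"ay":0,"az":0},{"fingers":165,"x":75,"y":0,"z":20,"ax":0,"ay":0,"az":0},{"fingers":165,"x":79,"y":0,"z":23,"ax":0,"ay":0,"az":0},{"fingers":165,"x":79,"y":0,"z":23,"ax":0,"ay":0,"az":0},{"fingers":165,"x":79,"y":0,"z":23,"ax":0,"ay":0,"az":0}]'
python3 - <<'E'
from h import *
s=snap('wrist','wB.png');q=manip.sense();T=np.array(q['position']);R=np.array(q['ee_rot'])
np.savez('pics/qB.npz',T=T,R=R)
A=np.load('pics/wA.png.npz')
u,v=map(int,proj(A,[.492,.25,.05],True));print(u,v)
c=A['image'][v-75:v+75,u-50:u+50];d=s['image'][150:300,272:372]
print(proj(s,[.492,.25,.069],True),proj(s,T+R@[-2.8e-3,-.9e-3,.0945],True))
f=lambda i:np.clip(cv2.resize(i,(400,600),interpolation=cv2.INTER_CUBIC)*1.3,0,255).astype(np.uint8)
cv2.imwrite('pics/AB.png',np.hstack([f(c),f(d)]))
E
```

```text
time_s: 13.5
position: [0.5051, -0.012, 0.2181]
ee_rot: [[0.669, 0.743, -0.003], [0.743, -0.669, 0.0], [-0.002, -0.002, -1.0]]
wrist_force: [-1.0, 0.5, -0.7]
finger_gap: 0.0357
grip_force: 33.5
time_s: 14.5
position: [0.4396, 0.1899, 0.2189]
ee_rot: [[0.669, 0.743, -0.001], [0.743, -0.669, -0.001], [-0.001, 0.0, -1.0]]
wrist_force: [-0.5, -0.6, -1.0]
finger_gap: 0.0359
grip_force: 33.4
[0.43973262 0.18961264 0.21903129] [320.7285263  103.78240039]
time_s: 15.25
position: [0.4918, 0.2487, 0.1962]
ee_rot: [[0.669, 0.743, -0.001], [0.743, -0.669, -0.001], [-0.001, -0.0, -1.0]]
wrist_force: [0.0, -0.2, -1.0]
finger_gap: 0.0353
grip_force: 33.4
320 103
[321.24437581 196.40569354] [320.89863649 213.96859914]
```

View pics/AB.png

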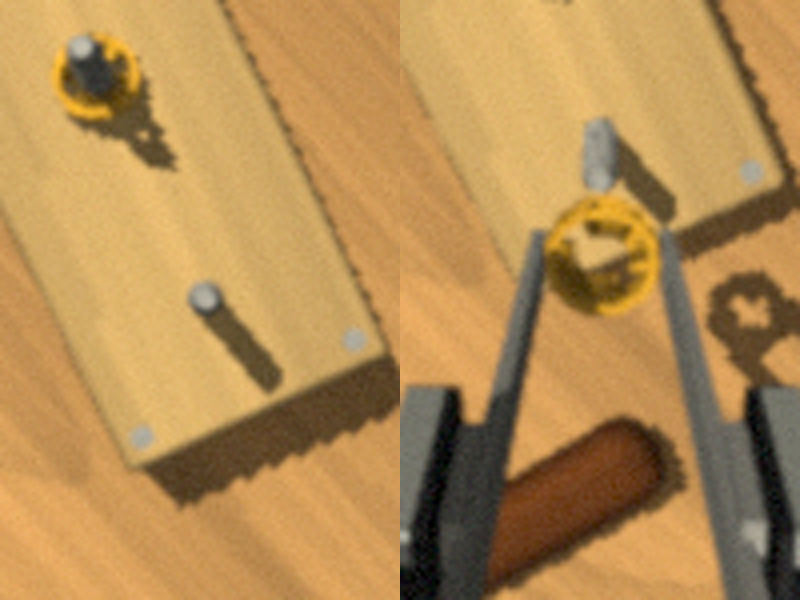

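The left panel (A) shows the bolt top at about px (321,101). The right panel (B) shows the bolt top at about px (322,195), and the collar held level between the tips, centred near px (322.7,213.8).

Run:
```python
from h import *
A=np.load('pics/wA.png.npz');B=np.load('pics/wB.png.npz');q=np.load('pics/qB.npz');T,R=q['T'],q['R']
f=lambda P:(R.T@(P-T)*1000).round(1)
for n,s,u,v,z in(('A top',A,321.1,101.2,.069),('A base',A,322,105,.028),('B top',B,322,195.2,.069),('B base',B,322,180.5,.028),('B collar',B,322.7,213.75,.1035),('B collar hi',B,322.7,213.75,.106)):
    P=hit(s,u,v,z,True);print(n,P.round(4),f(P))
print(T)
```

```text
A top [0.4938 0.2512 0.069 ] [  3.3  -0.2 127.5]
A base [0.4921 0.2482 0.028 ] [ -0.    0.5 168.5]
B top [0.4932 0.2504 0.069 ] [ 2.300e+00 -1.000e-01  1.275e+02]
B base [0.4951 0.2525 0.028 ] [ 5.100e+00 -1.000e-01  1.685e+02]
B collar [0.4907 0.2468 0.1035] [-2.1  0.5 93. ]
B collar hi [0.4913 0.2475 0.106 ] [-1.1  0.5 90.5]
[0.49182808 0.24867146 0.19645774]
```

```bash
python3 -m pendant '[{"fingers":165,"x":4.8,"y":-0.6,"z":0,"ax":0,"ay":0,"az":0},{"fingers":165,"x":4.8,"y":-0.6,"z":14,"ax":0,"ay":0,"az":0},{"fingers":165,"x":4.8,"y":-0.6,"z":25,"ax":0,"ay":0,"az":0},{"fingers":165,"x":4.8,"y":-0.6,"z":28,"ax":0,"ay":0,"az":0},{"fingers":165,"x":4.8,"y":-0.6,"z":28,"ax":0,"ay":0,"az":0}]'|egrep 'posi|force|gap'
for k in 1 2 3 4; do python3 -m pendant '[{"fingers":165,"x":0,"y":0,"z":0.5,"ax":0,"ay":0,"az":0},{"fingers":165,"x":0,"y":0,"z":1,"ax":0,"ay":0,"az":0}]' | egrep 'posi|wrist';done
```

```text
position: [0.4945, 0.2529, 0.1678]
wrist_force: [-0.5, 0.6, -1.0]
finger_gap: 0.0356
grip_force: 33.4
position: [0.4955, 0.2533, 0.1679]
wrist_force: [-0.6, 0.1, -0.5]
position: [0.4953, 0.2533, 0.1667]
wrist_force: [-0.8, 0.8, -1.2]
position: [0.4952, 0.2532, 0.1655]
wrist_force: [0.1, -0.2, -0.8]
position: [0.4951, 0.2532, 0.1643]
wrist_force: [0.1, 0.2, -1.6]
```

```bash
for k in 1 2 3 4 5; do python3 -m pendant '[{"fingers":165,"x":0,"y":0,"z":0.5,"ax":0,"ay":0,"az":0},{"fingers":165,"x":0,"y":0,"z":1,"ax":0,"ay":0,"az":0},{"fingers":165,"x":0,"y":0,"z":1,"ax":0,"ay":0,"az":0}]' | egrep 'posi|wrist_f';done; python3 -c "
from station import manip
print(manip.sense()['wrist_torque'])"
```

```text
position: [0.4951, 0.2532, 0.1633]
wrist_force: [-0.4, 0.1, -0.4]
position: [0.4951, 0.2532, 0.1623]
wrist_force: [0.5, 1.0, -1.1]
position: [0.4951, 0.2532, 0.1613]
wrist_force: [0.1, 0.4, -1.5]
position: [0.4951, 0.2532, 0.1603]
wrist_force: [1.2, -0.1, -0.7]
position: [0.4951, 0.2532, 0.1593]
wrist_force: [-0.3, -0.3, -1.5]
[-0.04826014  0.01288044 -0.00966257]
```

```bash
for k in 1 2 3 4 5 6; do python3 -m pendant '[{"fingers":165,"x":0,"y":0,"z":1.3,"ax":0,"ay":0,"az":0},{"fingers":165,"x":0,"y":0,"z":2.6,"ax":0,"ay":0,"az":0},{"fingers":165,"x":0,"y":0,"z":4,"ax":0,"ay":0,"az":0},{"fingers":165,"x":0,"y":0,"z":4,"ax":0,"ay":0,"az":0}]' | egrep 'posi|wrist_f';done; python3 -c "
from station import manip
print(manip.sense()['wrist_torque'])"
```

```text
position: [0.4949, 0.2531, 0.1551]
wrist_force: [-0.5, 0.0, -0.2]
position: [0.495, 0.2531, 0.1512]
wrist_force: [-0.4, -0.2, -1.4]
position: [0.495, 0.2531, 0.1472]
wrist_force: [-0.0, 0.5, -1.7]
position: [0.495, 0.2531, 0.1432]
wrist_force: [-0.1, -0.1, -1.4]
position: [0.495, 0.2531, 0.1392]
wrist_force: [0.0, 0.3, -1.9]
position: [0.495, 0.2531, 0.1351]
wrist_force: [1.1, -1.0, -1.5]
[0.01275649 0.00779427 0.01838266]
```

```bash
for k in 1 2 3 4; do python3 -m pendant '[{"fingers":165,"x":0,"y":0,"z":1,"ax":0,"ay":0,"az":0},{"fingers":165,"x":0,"y":0,"z":1.5,"ax":0,"ay":0,"az":0},{"fingers":165,"x":0,"y":0,"z":1.5,"ax":0,"ay":0,"az":0}]' | egrep 'posi|wrist_f';done; for k in 1 2 3 4 5; do python3 -m pendant '[{"fingers":165,"x":0,"y":0,"z":0.3,"ax":0,"ay":0,"az":0},{"fingers":165,"x":0,"y":0,"z":0.6,"ax":0,"ay":0,"az":0},{"fingers":165,"x":0,"y":0,"z":0.6,"ax":0,"ay":0,"az":0}]' | egrep 'posi|wrist_f';done
```

```text
position: [0.4951, 0.2532, 0.1338]
wrist_force: [-0.2, 0.1, -2.1]
position: [0.4951, 0.2532, 0.1323]
wrist_force: [-0.2, -0.2, -1.2]
position: [0.4951, 0.2532, 0.1308]
wrist_force: [-0.9, -0.9, 0.1]
position: [0.4951, 0.2531, 0.1293]
wrist_force: [-0.5, -0.6, -0.7]
position: [0.4951, 0.2532, 0.1288]
wrist_force: [-0.3, 0.0, -1.3]
position: [0.4951, 0.2532, 0.1282]
wrist_force: [-0.2, 0.1, -1.1]
position: [0.4951, 0.2532, 0.1276]
wrist_force: [0.9, -1.0, -0.8]
position: [0.4951, 0.2532, 0.127]
wrist_force: [-0.2, 1.3, -0.7]
position: [0.4951, 0.2532, 0.1263]
wrist_force: [-0.4, -0.2, -0.3]
```

```bash
for k in 1 2 3 4; do python3 -m pendant '[{"fingers":165,"x":0,"y":0,"z":0.4,"ax":0,"ay":0,"az":0},{"fingers":165,"x":0,"y":0,"z":0.4,"ax":0,"ay":0,"az":0},{"fingers":165,"x":0,"y":0,"z":0.4,"ax":0,"ay":0,"az":0}]' | egrep 'posi|wrist_f';done
```

```text
position: [0.4951, 0.2532, 0.126]
wrist_force: [0.2, -0.8, -0.6]
position: [0.4951, 0.2532, 0.1256]
wrist_force: [-0.1, 0.4, -1.8]
position: [0.4952, 0.2532, 0.1253]
wrist_force: [0.4, -0.6, 0.4]
position: [0.4953, 0.2533, 0.1252]
wrist_force: [0.0, -0.8, 4.0]
```

```bash
python3 -m pendant '[{"fingers":165,"x":0,"y":0,"z":-0.2,"ax":0,"ay":0,"az":0},{"fingers":151,"x":0,"y":0,"z":-0.2,"ax":0,"ay":0,"az":0},{"fingers":147,"x":0,"y":0,"z":-0.2,"ax":0,"ay":0,"az":0},{"fingers":143,"x":0,"y":0,"z":-0.2,"ax":0,"ay":0,"az":0},{"fingers":142,"x":0,"y":0,"z":-0.2,"ax":0,"ay":0,"az":0},{"fingers":142,"x":0,"y":0,"z":-0.2,"ax":0,"ay":0,"az":0}]' 20
for k in 1 2; do python3 -m pendant '[{"fingers":142,"x":0,"y":0,"z":-1,"ax":0,"ay":0,"az":0},{"fingers":142,"x":0,"y":0,"z":-3,"ax":0,"ay":0,"az":0},{"fingers":142,"x":0,"y":0,"z":-6,"ax":0,"ay":0,"az":0}]'| egrep 'posi|force|gap';done
python3 - <<'E'
from h import *
s=snap('wrist','wC.png')
# brass pixels
i=s['image'].astype(int);m=(i[...,2]-i[...,0]>90)&(i[...,1]-i[...,0]>60)&(i[...,2]>130)
q=manip.sense();R=np.array(q['ee_rot']);T=np.array(q['position'])
for z in(.028,.035,.1):print(z,proj(s,[.495,.2525,z],True))
hsv=cv2.cvtColor(s['image'],cv2.COLOR_BGR2HSV)
m=cv2.inRange(hsv,(18,170,90),(32,255,255));n,l,st,ce=cv2.connectedComponentsWithStats(m)
print([(st[k].tolist(),ce[k].round(1).tolist(),hit(s,*ce[k],.033,True).round(4).tolist()) for k in range(1,n) if st[k][4]>30])
E
```

```text
time_s: 25.0
position: [0.4949, 0.2531, 0.1246]
ee_rot: [[0.669, 0.743, -0.001], [0.743, -0.669, -0.0], [-0.001, -0.0, -1.0]]
wrist_force: [-0.6, -0.9, -0.0]
finger_gap: 0.038
grip_force: 7.3
position: [0.4951, 0.2532, 0.1311]
wrist_force: [-0.4, -0.1, -1.4]
finger_gap: 0.0378
grip_force: 7.3
position: [0.4951, 0.2532, 0.1372]
wrist_force: [0.6, -0.6, -1.0]
finger_gap: 0.0377
grip_force: 7.3
0.028 [322.56199347 204.94526083]
0.035 [322.56792016 207.76279909]
0.1 [322.64214744 243.58868358]
[([272, 123, 30, 22, 244], [287.0, 131.2], [0.5152, 0.3147, 0.033]), ([277, 148, 15, 5, 53], [284.9, 149.6], [0.5044, 0.3055, 0.033]), ([309, 194, 28, 23, 274], [324.5, 203.5], [0.4981, 0.2536, 0.033])]
```

```bash
python3 -m pendant '[{"fingers":143,"x":0,"y":0,"z":-15,"ax":0,"ay":0,"az":0},{"fingers":143,"x":0,"y":0,"z":-40,"ax":0,"ay":0,"az":0},{"fingers":144,"x":0,"y":0,"z":-75,"ax":0,"ay":0,"az":0},{"fingers":144,"x":0,"y":0,"z":-100,"ax":0,"ay":0,"az":0},{"fingers":144,"x":0,"y":0,"z":-100,"ax":0,"ay":0,"az":0},{"fingers":144,"x":0,"y":0,"z":-100,"ax":0,"ay":0,"az":0}]'
python3 - <<'E'
from h import *
s=snap('wrist','wD.png')
hsv=cv2.cvtColor(s['image'],cv2.COLOR_BGR2HSV)
m=cv2.inRange(hsv,(18,170,90),(32,255,255));n,l,st,ce=cv2.connectedComponentsWithStats(m)
print([(st[k].tolist(),ce[k].round(1).tolist(),hit(s,*ce[k],.033,True).round(4).tolist()) for k in range(1,n) if st[k][4]>30])
E
python3 -m pendant '[{"fingers":145,"x":-15,"y":11,"z":0,"ax":0,"ay":0,"az":0},{"fingers":145,"x":-45,"y":32,"z":0,"ax":0,"ay":0,"az":0.1},{"fingers":145,"x":-80,"y":57,"z":0,"ax":0,"ay":0,"az":0.2},{"fingers":145,"x":-115,"y":82,"z":0,"ax":0,"ay":0,"az":0.3},{"fingers":145,"x":-150,"y":107,"z":0,"ax":0,"ay":0,"az":0.4},{"fingers":145,"x":-185,"y":132,"z":0,"ax":0,"ay":0,"az":0.5},{"fingers":145,"x":-220,"y":157,"z":0,"ax":0,"ay":0,"az":0.6},{"fingers":145,"x":-255,"y":182,"z":0,"ax":0,"ay":0,"az":0.7},{"fingers":145,"x":-290,"y":207,"z":0,"ax":0,"ay":0,"az":0.8},{"fingers":145,"x":-320,"y":229,"z":0,"ax":0,"ay":0,"az":0.91}]'
python3 -m pendant '[{"fingers":145,"x":0,"y":0,"z":0,"ax":0,"ay":0,"az":0},{"fingers":145,"x":0,"y":0,"z":0,"ax":0,"ay":0,"az":0}]'
```

```text
time_s: 26.25
position: [0.4952, 0.2532, 0.2373]
ee_rot: [[0.669, 0.743, 0.001], [0.743, -0.669, 0.0], [0.001, 0.001, -1.0]]
wrist_force: [-0.8, -0.5, -1.4]
finger_gap: 0.0375
grip_force: 7.8
[([287, 118, 21, 21, 162], [296.5, 126.9], [0.5124, 0.3128, 0.033]), ([313, 170, 20, 18, 155], [322.5, 177.2], [0.4957, 0.253, 0.033])]
time_s: 27.3
position: [0.4489, -0.1401, 0.2356]
ee_rot: [[0.997, -0.077, -0.003], [-0.077, -0.997, 0.0], [-0.003, -0.0, -1.0]]
wrist_force: [0.1, 0.4, -0.8]
finger_gap: 0.0373
grip_force: 8.1
time_s: 27.5
position: [0.4496, -0.1386, 0.2357]
ee_rot: [[0.997, -0.074, -0.003], [-0.074, -0.997, 0.001], [-0.003, -0.001, -1.0]]
wrist_force: [0.2, -0.4, -0.3]
finger_gap: 0.0368
grip_force: 8.2
```

```bash
python3 -m pendant '[{"fingers":146,"x":-1,"y":20,"z":0,"ax":0,"ay":0,"az":0},{"fingers":146,"x":-2,"y":55,"z":0,"ax":0,"ay":0,"az":0},{"fingers":146,"x":-3,"y":95,"z":0,"ax":0,"ay":0,"az":0},{"fingers":146,"x":-4,"y":135,"z":0,"ax":0,"ay":0,"az":0},{"fingers":146,"x":-5,"y":165,"z":0,"ax":0,"ay":0,"az":0},{"fingers":146,"x":-5.5,"y":177,"z":0,"ax":0,"ay":0,"az":0},{"fingers":146,"x":-5.5,"y":177,"z":0,"ax":0,"ay":0,"az":0},{"fingers":146,"x":-5.5,"y":177,"z":25,"ax":0,"ay":0,"az":0},{"fingers":146,"x":-5.5,"y":177,"z":45,"ax":0,"ay":0,"az":0},{"fingers":146,"x":-5.5,"y":177,"z":55,"ax":0,"ay":0,"az":0}]'
python3 -m pendant '[{"fingers":146,"x":0,"y":0,"z":3,"ax":0,"ay":0,"az":0},{"fingers":146,"x":0,"y":0,"z":8,"ax":0,"ay":0,"az":0},{"fingers":146,"x":0,"y":0,"z":14,"ax":0,"ay":0,"az":0},{"fingers":146,"x":0,"y":0,"z":20,"ax":0,"ay":0,"az":0}]'
```

```text
time_s: 28.5
position: [0.432, -0.3107, 0.1801]
ee_rot: [[0.998, -0.07, -0.003], [-0.07, -0.998, 0.004], [-0.003, -0.003, -1.0]]
wrist_force: [-0.7, 0.7, -1.1]
finger_gap: 0.0368
grip_force: 8.9
time_s: 28.9
position: [0.4335, -0.3141, 0.1623]
ee_rot: [[0.997, -0.072, 0.001], [-0.072, -0.997, -0.001], [0.001, 0.001, -1.0]]
wrist_force: [0.5, -0.9, -1.0]
finger_gap: 0.0366
grip_force: 8.9
```

```bash
python3 -m pendant '[{"fingers":146,"x":-2,"y":1,"z":0,"ax":0,"ay":0,"az":0},{"fingers":146,"x":-2,"y":1,"z":10,"ax":0,"ay":0,"az":0},{"fingers":146,"x":-2,"y":1,"z":20,"ax":0,"ay":0,"az":0},{"fingers":146,"x":-2,"y":1,"z":30,"ax":0,"ay":0,"az":0},{"fingers":146,"x":-2,"y":1,"z":38,"ax":0,"ay":0,"az":0},{"fingers":146,"x":-2,"y":1,"z":44,"ax":0,"ay":0,"az":0},{"fingers":146,"x":-2,"y":1,"z":47,"ax":0,"ay":0,"az":0},{"fingers":146,"x":-2,"y":1,"z":47,"ax":0,"ay":0,"az":0}]'
for k in 1 2 3; do python3 -m pendant '[{"fingers":146,"x":0,"y":0,"z":1,"ax":0,"ay":0,"az":0},{"fingers":146,"x":0,"y":0,"z":1,"ax":0,"ay":0,"az":0}]'| egrep 'posi|wrist_f';done
```

```text
time_s: 29.7
position: [0.4307, -0.3146, 0.1144]
ee_rot: [[0.997, -0.072, -0.001], [-0.072, -0.997, 0.001], [-0.001, -0.001, -1.0]]
wrist_force: [0.2, 1.0, -0.5]
finger_gap: 0.0368
grip_force: 8.9
position: [0.4311, -0.315, 0.1143]
wrist_force: [0.1, 0.0, -0.8]
position: [0.431, -0.3149, 0.1132]
wrist_force: [0.4, -0.3, -0.2]
position: [0.4308, -0.3148, 0.112]
wrist_force: [0.4, 0.5, -1.2]
```

```bash
for k in 1 2 3 4; do python3 -m pendant '[{"fingers":146,"x":0,"y":0,"z":0.8,"ax":0,"ay":0,"az":0},{"fingers":146,"x":0,"y":0,"z":0.8,"ax":0,"ay":0,"az":0},{"fingers":146,"x":0,"y":0,"z":0.8,"ax":0,"ay":0,"az":0}]'| egrep 'posi|wrist_f';done
```

```text
position: [0.4309, -0.3148, 0.1112]
wrist_force: [0.1, 0.6, -0.6]
position: [0.4309, -0.3148, 0.1104]
wrist_force: [0.1, -0.0, -0.5]
position: [0.4309, -0.3148, 0.1096]
wrist_force: [-0.1, -0.4, -0.8]
position: [0.4312, -0.3151, 0.1093]
wrist_force: [-0.2, 0.4, 4.7]
```

Floor felt at the same height as at pick-up. Now I'll release and withdraw.

```bash
python3 -m pendant '[{"fingers":142,"x":0,"y":0,"z":0,"ax":0,"ay":0,"az":0},{"fingers":138,"x":0,"y":0,"z":0,"ax":0,"ay":0,"az":0},{"fingers":130,"x":0,"y":0,"z":0,"ax":0,"ay":0,"az":0},{"fingers":100,"x":0,"y":0,"z":0,"ax":0,"ay":0,"az":0},{"fingers":40,"x":0,"y":0,"z":0,"ax":0,"ay":0,"az":0},{"fingers":0,"x":0,"y":0,"z":0,"ax":0,"ay":0,"az":0},{"fingers":0,"x":0,"y":0,"z":0,"ax":0,"ay":0,"az":0},{"fingers":0,"x":0,"y":0,"z":0,"ax":0,"ay":0,"az":0}]'
python3 -m pendant '[{"fingers":0,"x":0,"y":0,"z":-20,"ax":0,"ay":0,"az":0},{"fingers":0,"x":0,"y":0,"z":-60,"ax":0,"ay":0,"az":0},{"fingers":0,"x":0,"y":0,"z":-105,"ax":0,"ay":0,"az":0},{"fingers":0,"x":0,"y":0,"z":-137,"ax":0,"ay":0,"az":0},{"fingers":0,"x":-30,"y":20,"z":-137,"ax":0,"ay":0,"az":0},{"fingers":0,"x":-46,"y":33,"z":-137,"ax":0,"ay":0,"az":0},{"fingers":0,"x":-46,"y":33,"z":-137,"ax":0,"ay":0,"az":0},{"fingers":0,"x":-46,"y":33,"z":-137,"ax":0,"ay":0,"az":0}]'
python3 - <<'E'
from h import *
a=np.load('pics/w2.png.npz');s=snap('wrist','wE.png');t=snap('top','topE.png')
d=cv2.absdiff(cv2.GaussianBlur(a['image'],(5,5),1),cv2.GaussianBlur(s['image'],(5,5),1)).max(2)
print('diff bow region',d[135:175,240:320].mean(),d[135:175,240:320].max(),'ref',d[60:130,260:320].mean())
A=a['image'][140:168,248:306];r=cv2.matchTemplate(s['image'],A,cv2.TM_CCOEFF_NORMED);_,v,_,p=cv2.minMaxLoc(r);print(v,p)
print(manip.sense()['position'])
hsv=cv2.cvtColor(t['image'],cv2.COLOR_BGR2HSV);c=proj(t,[.4957,.2525,.035]);c2=proj(t,[.511,.312,.035]);print(c,c2)
o=np.load('pics/top.png.npz')['image']
for q in(c,c2):
    x,y=q.round().astype(int);w=np.s_[y-6:y+7,x-6:x+7]
    print([int((cv2.inRange(cv2.cvtColor(i,cv2.COLOR_BGR2HSV)[w],(15,150,60),(35,255,255))>0).sum()) for i in(o,t['image'])])
E
```

```text
time_s: 32.3
position: [0.4309, -0.3148, 0.1087]
ee_rot: [[0.997, -0.072, -0.0], [-0.072, -0.997, 0.0], [-0.0, -0.0, -1.0]]
wrist_force: [-0.7, 0.1, 0.1]
finger_gap: 0.0854
grip_force: 0.0
time_s: 33.1
position: [0.3826, -0.3444, 0.2458]
ee_rot: [[0.997, -0.073, 0.001], [-0.073, -0.997, 0.0], [0.0, -0.0, -1.0]]
wrist_force: [0.4, -0.1, -0.5]
finger_gap: 0.0852
grip_force: 0.0
diff bow region 9.076875 53 ref 1.5795238095238096
0.9825831651687622 (246, 141)
[ 0.38310515 -0.34405378  0.24557708]
[245.68797879 214.95520115] [225.28057298 209.75452223]
[0, 12]
[11, 13]
```

```bash
python3 -c "
from station import manip
print(manip.job_done())"
```

```text
the job is handed in; nothing more can be done
None
```

I handed the job in at about 33 s of the 72 s allowed: the collar is on the bare bolt, down on the board, and the tongs are released and standing in their slot. Camera and force readings back this up, but the hand-in returned no verdict.

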